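# Hold back the belt tensioner of a dough kneader

## Robot

A 6-joint arm with a two-finger parallel gripper is mounted at the origin on the work surface. World frame = base frame: x ahead of the robot, y to its left, z up, the work surface at z = 0. Lengths are in m, angles in rad, forces in N, time in s.
With the tool pointing down it reaches from about 0.25 to 0.725 m from the base axis. Payload 9.7 kg.
Tool frame: the origin (TCP) lies at the very end of the fingers, on their centre line; the grasp point (between the pads) lies 19 mm behind it (ctrl.tcp_to_grasp is the distance from the TCP to the grasp point, in m); z points along the fingers, y is the direction in which the jaws open and shut (so a half turn about z gives the same grasp; the last joint's range is limited). The gripper opens to 85 mm and grips with 20 to 120 N. Pads are 22 mm wide; open, the fingers measure 114 mm over their backs; the gripper's body (76 mm by 85 mm) begins 54 mm behind the grasp point. The pads swing forward as they close: fully open they stand 13 mm farther back than shut.
Start: joints at [1.334, 0.087, 0.176, 1.66, 0, 1.571], TCP at [0.129, 0.535, 0.231] pointing down, gripper open.
Joint ranges: [-3.13, 3.13], [-0.85, 1.81], [-1.15, 1.24], [-2.2, 2.28], [-1.44, 1.52], [-3.14, 3.14]. Speed limits (rad/s): [2.22, 2.22, 2.57, 3.14, 3.14, 3.14].

## Interface

Orientations are given as a rotation vector (axis times angle).
In Python, from cell import ctrl, optics, ticket, nets gives the robot as it stands.
- The arm moves only by the tool servo_tool, never from a script. Its argument "series" is a list of rows, each a list of 7 numbers: the shift along the tool's x, y, z in mm, then the turn, a rotation vector about the tool's x, y, z in degrees, then the opening, from -1 (shut) to 1 (fully open). In form: [[dx, dy, dz, wx, wy, wz, gripper], ...]. A call has 1 to 8 rows; each row is the pose to reach, as a shift and turn from the pose commanded when the call began, along the tool's axes at that moment; what a row does not reach only later rows make up. A row lasts 1/10 s, in which the tool goes at most 50 mm and 8.59 degrees, less where a joint would pass 70% of its speed; a pose out of reach is approached as far as the arm can. A call with a gripper value outside its range is refused whole. The fingers move at their own pace and stop on an object; the grip force is fixed at half the most. Time passes only in rows, so rows that repeat a pose let the fingers close. It gives the time, the measured TCP pose, the force and the opening at its end, in the units of the state.
- ctrl.read_state(): the state, without advancing time (a new reading comes with each control period).
- optics.snapshot(name): name is "scene" or "top" or "wrist"; returns a dict with "frame" (384x512x3 uint8, red, green, blue), "z_map" (384x512 float32, m along the optical axis (not along the pixel's ray), 0 where there is no reading), "fovy" (degrees; the focal length in pixels is half the picture's height over the tangent of half this angle, whatever the lens; pixels are square), "cx", "cy" (the principal point, pixels), "position" and "orientation" of the camera in the world; the wrist camera has in their place "hand_eye" (4x4, takes a point from camera to tool coordinates, whose origin is the TCP and whose axes are the flange's). Camera axes: x right, y up, looking along -z (the intrinsics and any distortion apply to the point x, -y, -z); pixel columns grow to the right and rows downward; lengths in m; the calibration is good to about 2 mm. A picture is of the moment at which its call begins: read the wrist's pose just before it.
- ticket.job_done(): hands the job in, once; it reports no verdict.
Trained networks look in the newest picture that a camera, given by its name, has taken for a name from the list of things; names that differ only in an ending like _2 or _b are one class to them, and where a whole thing is asked for, a point or a joint stands for the part that bears it (a point fixed in the world has none). Each returns a list of dicts, best first, with "score" (0 to 1); they miss things now and then, are a little off and sometimes report something else, mostly with a low value. They report only what shows in the picture. A call takes as long as a camera call.
- nets.find_in(camera, query): "at" ([x, y, z] in m, in world coordinates, good to about 4 mm: the middle of the surface that is visible of it).
- nets.place_of(camera, query): "at" ([x, y, z] in m, in world coordinates, good to about 4 mm: a listed point, or the origin of a listed thing).
The state is a dict: "t": time; "qpos": joint angles; "qvel": joint speeds; "joint_efforts": joint torques, N m; "eef_pos": TCP position; "tool_rot": TCP orientation; "force": force on the tool from outside, world axes, zero at the start; "moment": the same for the moment, N m; "finger_gap": finger opening in m.
Only numpy, scipy, OpenCV 4.12 (cv2) and the standard library are available. Lean on these libraries where they do the work, as an engineer would, in place of code of your own. Each camera call takes 0.05 s, during which the arm holds its last target. There are 200 camera calls.

## Task

The kneader's drive base stands open so that a colleague can slip a clean drive belt on. Slide the yellow lock bolt fully open (towards the robot), then push the tensioner arm by its red post back against its spring, past the ratchet click and on to its end stop, without knocking the loose parts and kitchenware about. Finish while still holding the arm there with the gripper: do not let go.

Things in the scene. Friction and masses are not known exactly. Their poses are not given: they have to be found in the camera images.
- machine: kneader drive base, white box 360 (x) x 380 (y) mm, steel deck 80 mm above the table, fixed. Origin: centre of its underside; x away from the robot (turned up to 0.3 rad), y left, z up. Big pulley (120 mm wide, top 38 mm over the deck, shaft 50) at machine x 0, y -125 mm, small one at x 120, y -115. Only the red post and yellow knob stand over 52 mm above the deck.
- pivot (a point): the tensioner arm's upright turning axis, at machine x 110, y 20 mm, given at the height of point red_post; it does not move with the arm.
- red_post (a point): centre of the red upright round post, 18 mm in diameter, on the grey tensioner arm, 130 mm from pivot. It stands free from 26 to 86 mm above the deck (this point 56 mm above it, 136 mm above the table). The arm plate is 24 mm wide and reaches 20 mm past the post. A black idler roller (36 mm wide, top 51 mm over the deck) stands on the arm 60 mm from the post towards the pivot.
- tensioner (a joint): turn of the arm about pivot, rad, anticlockwise from above. 0: rest, post at machine x -10, y 71 mm; 0.72: end stop, post at x -13, y -21, so it swings to machine -y. Spring: 4.5 N at the post at 0, 8 N at 0.72, plus some 2 N from 0.1 to 0.3 as the pawl climbs. Past 0.47 it clicks; let go, it falls back to about 0.47. With the lock closed it is blocked at 0.07.
- pawl (a joint): sprung ratchet pawl behind the pivot, m: 0 dropped in, grows to some 0.0045 while it rides over the arm's tooth and drops back to near 0 at the click. It works by itself; not to be touched.
- lock_knob (a point): centre of the yellow upright round knob on the lock bolt, 18 mm in diameter, standing free from 28 to 68 mm above the deck (this point 48 mm above the deck, 128 mm above the table). On the near left part of the deck, machine y 47 mm; 25 mm beyond it (+x), when closed, starts the bolt's aluminium guide, 35 mm high.
- lock (a joint): slide of the lock bolt, m: 0 fully closed (bolt across the tensioner arm's path), grows as the knob moves along machine -x, towards the robot, to 0.040 at the end of its travel (fully open). Friction about 2 N; stays where it is left.
- collar: loose steel ring, 52 mm across, 22 mm high, lying on the near right part of the deck; origin at the centre of its underside. Bystander.
- cover_nut: loose black cover nut with brass end, 34 mm across, 28 mm high, on the far left part of the deck; origin at the centre of its underside. Bystander.
- steel_bowl: steel mixing bowl, 150 mm across, 75 mm high, on the table beside the machine; origin under its centre. Bystander.
- white_bowl: white china bowl, 140 mm across, 50 mm high, on the table; origin under its centre. Bystander.
- beaker: clear plastic beaker, 100 mm across, 100 mm high, on the table; origin under its centre. Bystander.
- carafe: glass carafe, 80 mm across, 210 mm high, on the table; origin under its centre. Bystander.

How it is judged:
By the outcome, as a careful person would: the job done as asked, in the order asked, and still so for the second after the job is handed in, while the arm keeps its last pose, push and grip.
It also fails if it takes over 35 s, if anything falls off the work surface, if the arm or the gripper's body presses on something with over 40 N, if the wrist force passes 120 N, or if a joint passes its speed limit or range.

## Working session

There is one attempt and no reset: what is moved stays moved. The work goes in short steps, Python scripts to look and compute and a tool call to move; the robot and the scene stay as the last step left them, time stands still between calls to the robot, and variables do not carry over. Pictures are saved under pics/ and viewed, about 8 in all and at most 12, crops included, and the job is handed in when it is done.

Besides the shell and the picture viewer there is one more tool, called after "Emit:" by a JSON object that holds its "name" and its "arguments", one argument or row to a line. servo_tool: Moves the arm, as the interface text tells. Its arguments: {"type":"object","properties":{"series":{"type":"array"}},"required":["series"]}

```bash
ls; mkdir -p pics
python3 - <<'E'
from cell import ctrl, optics, nets
import cv2
import numpy as np
s=ctrl.read_state(); print(s['t'],s['eef_pos'],s['tool_rot'],s['finger_gap'],ctrl.tcp_to_grasp)
ims=[]
for c in ("scene","top"):
    p=optics.snapshot(c); print(c,p['position'],p['fovy'],[k for k in p])
    cv2.imwrite(f'pics/{c}0.png',p['frame'][:,:,::-1])
    for q in ("machine","pivot","red_post","lock_knob","collar","cover_nut","steel_bowl","white_bowl","beaker","carafe"):
        print(c,q,[(np.round(d['at'],4).tolist(),round(d['score'],2)) for d in nets.place_of(c,q)[:2]])
E
```

```text
pics
0.0 [0.12897028 0.53441716 0.2305635 ] [-3.71148960e-01 -3.11941858e+00  2.12781631e-03] 0.08542950085291526 0.0187
scene [ 1.37762123 -0.21164879  0.92707554] 52.21089963606644 ['frame', 'z_map', 'fovy', 'cx', 'cy', 'position', 'orientation']
scene machine [([0.5685, 0.0483, 0.0008], 0.84)]
scene pivot [([0.6681, 0.1, 0.1318], 0.83)]
scene red_post [([0.5394, 0.1121, 0.1326], 0.89)]
scene lock_knob [([0.4618, 0.0656, 0.1266], 0.74), ([0.538, 0.1116, 0.1305], 0.42)]
scene collar [([0.4965, -0.1303, 0.0803], 0.59)]
scene cover_nut [([0.6678, 0.2215, 0.0808], 0.58)]
scene steel_bowl [([0.4444, -0.4726, 0.0037], 0.94)]
scene white_bowl [([0.422, 0.444, -0.0011], 0.6)]
scene beaker [([0.6217, 0.442, -0.0019], 0.64)]
scene carafe [([0.6238, -0.4355, 0.0005], 0.68)]
top [ 0.37805905 -0.0109014   1.22384671] 53.540890290158124 ['frame', 'z_map', 'fovy', 'cx', 'cy', 'position', 'orientation']
top machine [([0.57, 0.0515, -0.0012], 0.83), ([0.499, -0.1261, 0.0829], 0.52)]
top pivot [([0.6695, 0.0995, 0.1344], 0.76)]
top red_post [([0.5409, 0.1171, 0.1392], 0.84)]
top lock_knob [([0.4599, 0.0685, 0.1311], 0.54), ([0.6197, 0.4423, -0.0013], 0.29)]
top collar [([0.4988, -0.1248, 0.0821], 0.72)]
top cover_nut [([0.6672, 0.2214, 0.0769], 0.43)]
top steel_bowl [([0.4434, -0.4728, 0.0028], 0.66), ([0.672, 0.0969, 0.1342], 0.39)]
top white_bowl [([0.4415, -0.4743, 0.0024], 0.39)]
top beaker [([0.6174, 0.4465, 0.0002], 0.78)]
top carafe [([0.623, -0.4428, 0.0043], 0.66)]
```

View pics/scene0.png

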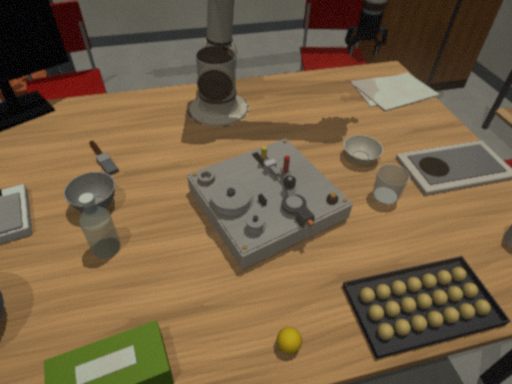

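View pics/top0.png

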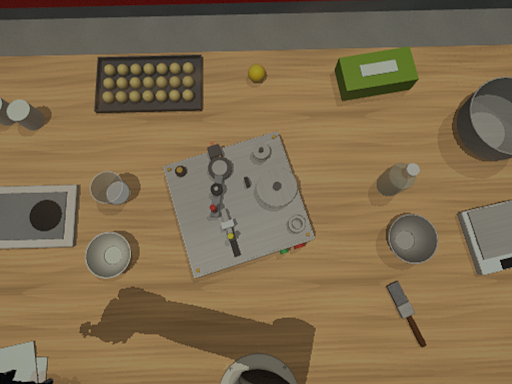

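```bash
cat > h.py <<'E'
from cell import ctrl, optics, nets
import cv2, numpy as np
from scipy.spatial.transform import Rotation as R
def rot(h):  # tool down, tool y heading h (deg)
    y=np.array([np.cos(np.radians(h)),np.sin(np.radians(h)),0]); z=np.array([0,0,-1.])
    return R.from_matrix(np.c_[np.cross(y,z),y,z])
def move(p,h,s=None):
    s=s or ctrl.read_state(); r0=R.from_rotvec(s['tool_rot'])
    print('row',np.round(1000*r0.inv().apply(np.array(p)-s['eef_pos']),1),np.round((r0.inv()*rot(h)).as_rotvec(degrees=True),1))
E
python3 - <<'E'
from h import *
move([.461,.067,.25],106.4)
E
```

```text
row [-432.4 -376.8  -18.7] [  0.   0. -30.]
```

Emit:
{"name": "servo_tool", "arguments": {
  "series": [
    [-432.4,-376.8,-18.7,0,0,-30,0.2],
    [-432.4,-376.8,-18.7,0,0,-30,0.2],
    [-432.4,-376.8,-18.7,0,0,-30,0.2],
    [-432.4,-376.8,-18.7,0,0,-30,0.2],
    [-432.4,-376.8,-18.7,0,0,-30,0.2],
    [-432.4,-376.8,-18.7,0,0,-30,0.2],
    [-432.4,-376.8,-18.7,0,0,-30,0.2],
    [-432.4,-376.8,-18.7,0,0,-30,0.2]
  ]
}}

```text
t: 1.9
eef_pos: [0.357, 0.2128, 0.2445]
tool_rot: [-0.449, 3.108, 0.001]
force: [0.9, 0.8, 0.5]
finger_gap: 0.0516
```

Emit:
{"name": "servo_tool", "arguments": {
  "series": [
    [0,0,0,0,0,0,0.2]
  ]
}}

```text
t: 2.0
eef_pos: [0.3589, 0.2103, 0.2445]
tool_rot: [-0.437, 3.11, -0.001]
force: [0.3, 0.5, 0.2]
finger_gap: 0.0515
```

Run:
```python
from h import *
s=ctrl.read_state(); print(s['t'],s['eef_pos'],s['qpos'])
move([.461,.067,.25],106.4)
```

```text
2.0 [0.35894586 0.21025398 0.24447413] [ 5.30701325e-01 -2.25319740e-01 -9.28803016e-02  1.70239817e+00
 -1.20080325e-03  2.51300932e-01]
row [ -58.6 -165.8   -5.3] [-0.1  0.1 -0.4]
```

Emit:
{"name": "servo_tool", "arguments": {
  "series": [
    [-58,-166,-5,0,0,0,0.2],
    [-58,-166,-5,0,0,0,0.2],
    [-58,-166,-5,0,0,0,0.2],
    [-58,-166,-5,0,0,0,0.2],
    [-58,-166,-5,0,0,0,0.2],
    [-58,-166,-5,0,0,0,0.2],
    [-58,-166,-5,0,0,0,0.2]
  ]
}}

```text
t: 2.7
eef_pos: [0.4585, 0.0726, 0.2492]
tool_rot: [0.45, -3.109, -0.0]
force: [0.3, -0.0, -1.2]
finger_gap: 0.0512
```

```bash
cat >> h.py <<'E'
def look(name,qs=("lock_knob","red_post","pivot")):
    s=ctrl.read_state(); p=optics.snapshot("wrist"); r0=R.from_rotvec(s['tool_rot'])
    print(s['t'],s['eef_pos'],s['force'],s['finger_gap'])
    cv2.imwrite(f'pics/{name}.png',p['frame'][:,:,::-1])
    f=192/np.tan(np.radians(p['fovy']/2)); T=p['hand_eye']
    for q in qs:
        for kind in ('place_of','find_in'):
            print(q,kind,[(np.round(d['at'],4).tolist(),round(d['score'],2)) for d in getattr(nets,kind)("wrist",q)[:2]])
    hsv=cv2.cvtColor(p['frame'],cv2.COLOR_RGB2HSV)
    for n,lo,hi in (('yellow',(20,140,70),(34,255,255)),('red',(0,150,60),(8,255,255)),('red2',(170,150,60),(180,255,255))):
        m=cv2.inRange(hsv,lo,hi); k,l,st,c=cv2.connectedComponentsWithStats(m)
        for i in range(1,k):
            if st[i,4]<60: continue
            zz=p['z_map'][(l==i)&(p['z_map']>0)]
            if not len(zz): continue
            z=np.percentile(zz,10); mm=(l==i)&(abs(p['z_map']-z)<.006)
            v,u=np.nonzero(mm); u,v=u.mean(),v.mean()
            pt=T@np.array([(u-p['cx'])/f*z,-(v-p['cy'])/f*z,-z,1])
            print(n,st[i],'top px',round(u),round(v),'world',np.round(r0.apply(pt[:3])+s['eef_pos'],4))
E
python3 - <<'E'
from h import *
look('w1'); move([.461,.067,.25],106.4)
E
```

```text
2.7 [0.45848476 0.0725846  0.24917352] [ 0.34013316 -0.04425101 -1.15422419] 0.05122792822869925
lock_knob place_of [([0.4611, 0.067, 0.1282], 0.82)]
lock_knob find_in [([0.462, 0.0699, 0.1093], 0.83)]
red_post place_of [([0.5445, 0.1164, 0.1415], 0.91)]
red_post find_in [([0.5566, 0.1084, 0.1249], 0.9)]
pivot place_of []
pivot find_in [([0.4891, 0.0389, 0.0822], 0.79), ([0.6345, 0.4051, 0.0101], 0.6)]
yellow [ 26 114  14  12 127] top px 32 119 world [ 0.4628 -0.1589  0.0846]
yellow [370 114  13  12 118] top px 376 119 world [0.3666 0.1667 0.0849]
yellow [240 177  21  28 457] top px 250 194 world [0.4585 0.0654 0.1477]
red [ 62  90  38  10 365] top px 75 94 world [ 0.4298 -0.1344  0.0624]
red [268 272  20  38 341] top px 278 300 world [0.5374 0.1134 0.1658]
row [-0.7 -5.6 -0.8] [-0.   0.   0.1]
```

View pics/w1.png

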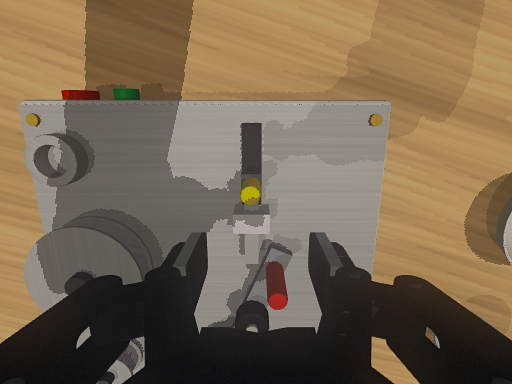

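Run:
```python
from h import *
print(ctrl.read_state()['t'],ctrl.read_state()['eef_pos']); move([.460,.0665,.112],106.4)
```

```text
3.05 [0.45872319 0.0722146  0.24924055]
row [  0.4  -5.8 137.2] [-0.   0.   0.1]
```

Emit:
{"name": "servo_tool", "arguments": {
  "series": [
    [0,-6,30,0,0,0,0.2],
    [0,-6,70,0,0,0,0.2],
    [0,-6,110,0,0,0,0.2],
    [0,-6,130,0,0,0,0.2],
    [0,-6,137,0,0,0,0.2],
    [0,-6,137,0,0,0,0.2],
    [0,-6,137,0,0,0,0.2]
  ]
}}

```text
t: 3.75
eef_pos: [0.4612, 0.0662, 0.1135]
tool_rot: [-0.449, 3.108, -0.0]
force: [-0.0, 0.1, -0.5]
finger_gap: 0.0514
```

Run:
```python
from h import *
look('w2',("lock_knob",)); move([.460,.0665,.112],106.4)
```

```text
3.75 [0.46124127 0.0662018  0.11353652] [-0.02149459  0.14467006 -0.47522564] 0.0514277348998068
lock_knob place_of []
lock_knob find_in [([0.4521, 0.064, 0.1362], 0.6)]
yellow [471 113  22  22 376] top px 481 123 world [0.3669 0.1665 0.0846]
yellow [ 238  229   43   71 2402] top px 259 278 world [0.4574 0.0649 0.1473]
red [  0  76  11  13 102] top px 3 83 world [ 0.4254 -0.1188  0.0456]
row [1.2 0.7 1.5] [-0.   0.1  0. ]
```

View pics/w2.png

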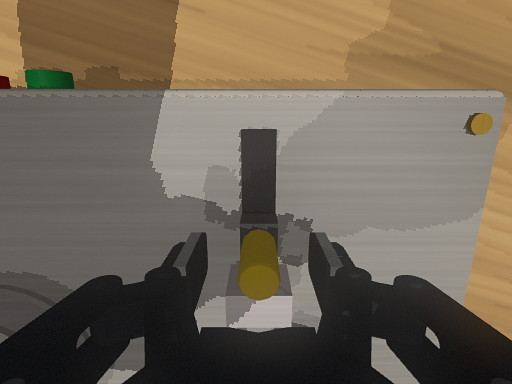

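Emit:
{"name": "servo_tool", "arguments": {
  "series": [
    [0,0,0,0,0,0,-0.5],
    [0,0,0,0,0,0,-1],
    [0,0,0,0,0,0,-1],
    [0,0,0,0,0,0,-1],
    [0,0,0,0,0,0,-1],
    [0,0,0,0,0,0,-1]
  ]
}}

```text
t: 4.5
eef_pos: [0.4607, 0.0664, 0.1126]
tool_rot: [-0.449, 3.109, 0.001]
force: [-1.9, 3.0, 6.2]
finger_gap: 0.0162
```

Emit:
{"name": "servo_tool", "arguments": {
  "series": [
    [5,0,0,0,0,0,-1],
    [12,0,0,0,0,0,-1],
    [20,0,0,0,0,0,-1],
    [28,0,0,0,0,0,-1],
    [34,0,0,0,0,0,-1],
    [38,0,0,0,0,0,-1],
    [40,0,0,0,0,0,-1],
    [40,0,0,0,0,0,-1]
  ]
}}

```text
t: 5.3
eef_pos: [0.4248, 0.0558, 0.1127]
tool_rot: [-0.449, 3.103, 0.003]
force: [14.7, 10.7, -3.3]
finger_gap: 0.0168
```

Emit:
{"name": "servo_tool", "arguments": {
  "series": [
    [0,0,0,0,0,0,-1],
    [1,0,0,0,0,0,-1],
    [1,0,0,0,0,0,-1]
  ]
}}

```text
t: 5.6
eef_pos: [0.4248, 0.0558, 0.1127]
tool_rot: [-0.449, 3.101, 0.003]
force: [20.8, 11.7, -7.4]
finger_gap: 0.0165
```

Run:
```python
from h import *
look('w3',("lock_knob",))
p=optics.snapshot('scene');print(nets.place_of('scene','lock_knob'));print(nets.place_of('scene','red_post'))
```

```text
5.6 [0.42477434 0.05577872 0.11269553] [20.78424568 11.72349817 -7.39178295] 0.01652183877924414
lock_knob place_of [([0.4264, 0.0572, 0.1298], 0.68)]
lock_knob find_in [([0.4217, 0.057, 0.1293], 0.57)]
yellow [460 180  20  20 301] top px 469 190 world [0.3666 0.1666 0.0844]
yellow [ 238  231   40   72 2389] top px 258 280 world [0.4215 0.0542 0.1474]
red [  0 132  21  18 327] top px 5 141 world [ 0.4256 -0.1199  0.051 ]
[]
[{'at': [0.5384, 0.1129, 0.1317], 'score': 0.69}]
```

Emit:
{"name": "servo_tool", "arguments": {
  "series": [
    [-1,0,0,0,0,0,-0.5],
    [-1,0,0,0,0,0,0.2],
    [-1,0,0,0,0,0,0.2],
    [-1,0,0,0,0,0,0.2],
    [-1,0,-40,0,0,0,0.2],
    [-1,0,-85,0,0,0,0.2],
    [-1,0,-130,0,0,0,0.2],
    [-1,0,-137,0,0,0,0.2]
  ]
}}

```text
t: 6.7
eef_pos: [0.4233, 0.0547, 0.2542]
tool_rot: [-0.448, 3.103, -0.0]
force: [-0.6, 0.2, -0.1]
finger_gap: 0.0513
```

Emit:
{"name": "servo_tool", "arguments": {
  "series": [
    [0,0,0,0,0,0,0.2],
    [0,0,0,0,0,0,0.2]
  ]
}}

```text
t: 6.9
eef_pos: [0.422, 0.0546, 0.248]
tool_rot: [0.449, -3.108, 0.0]
force: [-0.0, -0.0, -0.4]
finger_gap: 0.0512
```

Run:
```python
from h import *
look('w4',("lock_knob","red_post"))
for c in('top','scene'):
  p=optics.snapshot(c);print(nets.place_of(c,'lock_knob'));
move([.4584,.0727,.25],106.4)
```

```text
6.9 [0.42200679 0.05461331 0.24796786] [-3.64313175e-02 -1.48041602e-04 -3.79554313e-01] 0.051163706507921666
lock_knob place_of [([0.4241, 0.0538, 0.1266], 0.94)]
lock_knob find_in [([0.4281, 0.0625, 0.1069], 0.87)]
red_post place_of [([0.5437, 0.1117, 0.1371], 0.6)]
red_post find_in [([0.5356, 0.1093, 0.111], 0.92), ([0.4273, 0.0598, 0.1043], 0.41)]
yellow [ 40 154  13  12 111] top px 45 160 world [ 0.4626 -0.1595  0.0843]
yellow [374 155  11  11  99] top px 379 160 world [0.3665 0.1669 0.0844]
yellow [248 180  21  29 467] top px 258 198 world [0.4227 0.0548 0.1478]
red [ 74 128  37  12 359] top px 86 134 world [ 0.4297 -0.1348  0.0623]
red [274 297  18  32 260] top px 283 324 world [0.5314 0.1105 0.1529]
[]
[{'at': [0.4269, 0.0551, 0.1273], 'score': 0.61}]
row [-39.8   7.   -1.2] [ 0. -0.  0.]
```

View pics/w4.png

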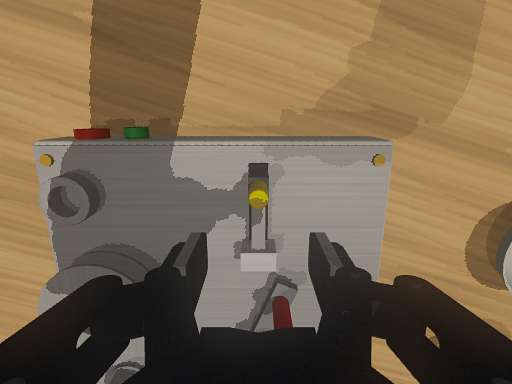

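Emit:
{"name": "servo_tool", "arguments": {
  "series": [
    [-2,0,40,0,0,0,0.2],
    [-2,0,85,0,0,0,0.2],
    [-2,0,125,0,0,0,0.2],
    [-2,0,136,0,0,0,0.2],
    [-2,0,136,0,0,0,-0.3],
    [-2,0,136,0,0,0,-1],
    [-2,0,136,0,0,0,-1],
    [-2,0,136,0,0,0,-1]
  ]
}}

```text
t: 8.15
eef_pos: [0.4251, 0.0559, 0.1154]
tool_rot: [-0.449, 3.106, 0.002]
force: [-3.1, 2.7, 8.7]
finger_gap: 0.0162
```

Emit:
{"name": "servo_tool", "arguments": {
  "series": [
    [0,0,0,0,0,0,-1],
    [2,0,0,0,0,0,-1],
    [4,0,0,0,0,0,-1],
    [4,0,0,0,0,0,-1]
  ]
}}

```text
t: 8.55
eef_pos: [0.425, 0.0558, 0.1155]
tool_rot: [-0.449, 3.098, 0.004]
force: [20.0, 11.1, -6.0]
finger_gap: 0.0164
```

Emit:
{"name": "servo_tool", "arguments": {
  "series": [
    [2,0,0,0,0,0,-1],
    [2,0,0,0,0,0,-1],
    [2,0,0,0,0,0,-1]
  ]
}}

```text
t: 8.85
eef_pos: [0.4249, 0.0558, 0.1156]
tool_rot: [-0.448, 3.095, 0.005]
force: [30.6, 14.0, -12.7]
finger_gap: 0.0166
```

Emit:
{"name": "servo_tool", "arguments": {
  "series": [
    [-5,0,0,0,0,0,-0.5],
    [-5,0,0,0,0,0,0.2],
    [-5,0,0,0,0,0,0.2],
    [-5,0,0,0,0,0,0.2],
    [-5,0,-40,0,0,0,0.2],
    [-5,0,-80,0,0,0,0.2],
    [-5,0,-100,0,0,0,0.2],
    [-5,0,-100,0,0,0,0.2]
  ]
}}

```text
t: 9.65
eef_pos: [0.4241, 0.055, 0.2163]
tool_rot: [-0.448, 3.105, -0.0]
force: [-0.4, -1.2, -0.7]
finger_gap: 0.051
```

Run:
```python
from h import *
s=ctrl.read_state();print(s['t'],s['eef_pos'],s['force'],s['qpos'])
move([.5393,.114,.215],83.4)
```

```text
9.65 [0.42413118 0.05499546 0.21627529] [-0.42794236 -1.1876368  -0.69819445] [ 1.29026204e-01 -2.13293174e-01 -1.38062965e-01  1.64139319e+00
 -1.19315163e-04 -1.57544131e-01]
row [-127.1   24.     1.8] [ 0.   0.3 23. ]
```

Emit:
{"name": "servo_tool", "arguments": {
  "series": [
    [-40,8,0,0,0,8,0.2],
    [-80,16,0,0,0.3,16,0.2],
    [-127,24,2,0,0.3,23,0.2],
    [-127,24,2,0,0.3,23,0.2],
    [-127,24,2,0,0.3,23,0.2],
    [-127,24,2,0,0.3,23,0.2]
  ]
}}

```text
t: 10.25
eef_pos: [0.5374, 0.1136, 0.2109]
tool_rot: [-0.179, -3.131, 0.002]
force: [-0.9, -0.8, -0.5]
finger_gap: 0.0512
```

Run:
```python
from h import *
look('w5',("lock_knob","red_post"))
move([.5393,.114,.116],83.4)
```

```text
10.25 [0.53744365 0.11358563 0.21093145] [-0.92476687 -0.80897895 -0.54511789] 0.05122113373205992
lock_knob place_of [([0.426, 0.059, 0.129], 0.67)]
lock_knob find_in [([0.4357, 0.0613, 0.107], 0.61)]
red_post place_of [([0.5454, 0.117, 0.1371], 0.94)]
red_post find_in [([0.5995, 0.1104, 0.1106], 0.81)]
yellow [ 135   37   42   37 1046] top px 149 51 world [0.4253 0.0568 0.1484]
red [248 208  26  25 477] top px 261 221 world [0.5383 0.1143 0.1662]
row [-1.8  0.6 96.1] [-0.  -0.2  0. ]
```

View pics/w5.png

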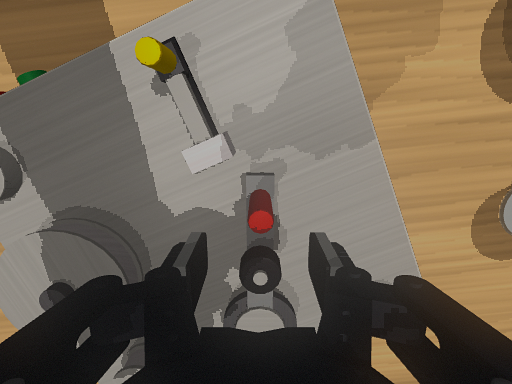

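Emit:
{"name": "servo_tool", "arguments": {
  "series": [
    [-3,1,40,0,0,0,0.2],
    [-3,1,75,0,0,0,0.2],
    [-3,1,92,0,0,0,0.2],
    [-3,1,96,0,0,0,0.2],
    [-3,1,96,0,0,0,-0.3],
    [-3,1,96,0,0,0,-1],
    [-3,1,96,0,0,0,-1],
    [-3,1,96,0,0,0,-1]
  ]
}}

```text
t: 11.3
eef_pos: [0.5415, 0.1149, 0.117]
tool_rot: [-0.18, -3.134, -0.0]
force: [-1.2, 1.3, 7.1]
finger_gap: 0.0167
```

```bash
cat > plan.py <<'E'
from h import *
import sys
s=ctrl.read_state(); print(s['t'],s['eef_pos'],s['force'],s['finger_gap'],s['qpos'])
P=np.array([.669,.0998]); g=s['eef_pos'][:2]; v=g-P
print('radius',np.hypot(*v),'theta',np.degrees(np.arctan2(*v[::-1])))
r0=R.from_rotvec(s['tool_rot']); h0=83.4
v0=np.array([-.130*np.cos(np.radians(-6.6)),-.130*np.sin(np.radians(-6.6))])
v=v/np.hypot(*v)*.130
for a in map(float,sys.argv[1:]):
    c,d=np.cos(a),np.sin(a); t=P+np.array([[c,-d],[d,c]])@v0
    e=r0.inv().apply(np.r_[t-g,0]); print(a,np.round(1000*e,1),np.round((r0.inv()*rot(h0+np.degrees(a))).as_rotvec(degrees=True),1))
E
python3 plan.py 0 .1 .2 .3 .4 .5 .6 .7 .72 .76
```

```text
11.3 [0.54153011 0.11489203 0.11698333] [-1.17703109  1.32209564  7.0914866 ] 0.016682017298166554 [ 2.08553504e-01  8.47967188e-02 -4.68404606e-02  1.44159705e+00
  9.87375700e-04  3.23098163e-01]
radius 0.12836020900524306 theta 173.2477953285058
0.0 [ 1.6 -0.3  0. ] [ 0.  -0.2  0. ]
0.1 [  1.  -13.3   0. ] [ 0.  -0.1 -5.7]
0.2 [ -0.9 -26.2  -0. ] [  0.   -0.1 -11.4]
0.3 [ -4.1 -38.8  -0. ] [  0.   -0.1 -17.2]
0.4 [ -8.6 -51.   -0. ] [  0.   -0.1 -22.9]
0.5 [-14.2 -62.7  -0. ] [  0.   -0.1 -28.6]
0.6 [-21.  -73.8  -0.1] [  0.1  -0.1 -34.3]
0.7 [-28.9 -84.1  -0.1] [  0.1  -0.1 -40.1]
0.72 [-30.6 -86.1  -0.1] [  0.1  -0.1 -41.2]
0.76 [-34.1 -89.9  -0.1] [  0.1  -0.1 -43.5]
```

Emit:
{"name": "servo_tool", "arguments": {
  "series": [
    [-0.2,-6.5,0,0,0,-2.9,-1],
    [-0.6,-13,0,0,0,-5.7,-1],
    [-1.5,-19.4,0,0,0,-8.6,-1],
    [-2.6,-25.8,0,0,0,-11.5,-1],
    [-4,-32.2,0,0,0,-14.3,-1],
    [-5.8,-38.4,0,0,0,-17.2,-1],
    [-7.9,-44.6,0,0,0,-20,-1],
    [-10.3,-50.6,0,0,0,-22.9,-1]
  ]
}}

```text
t: 12.1
eef_pos: [0.5458, 0.064, 0.117]
tool_rot: [0.45, -3.106, -0.004]
force: [-2.2, 6.8, 7.6]
finger_gap: 0.0167
```

```bash
python3 plan.py .4 .45 .5 .55 .6 .65 .7 .72 .74 .76
```

```text
12.1 [0.54579337 0.0640466  0.11695639] [-2.23344193  6.83311816  7.60445908] 0.016669674477402918 [ 0.11567336  0.07550154 -0.0567916   1.44124884  0.00219489 -0.17227605]
radius 0.12828943656589073 theta -163.81777224353948
0.4 [ 1.7 -0.3  0. ] [ 0.2 -0.1  0.2]
0.45 [ 1.6 -6.8 -0. ] [ 0.2 -0.1 -2.7]
0.5 [  1.1 -13.3  -0. ] [ 0.2 -0.1 -5.5]
0.55 [  0.3 -19.7  -0.1] [ 0.2 -0.1 -8.4]
0.6 [ -0.8 -26.1  -0.1] [  0.2  -0.1 -11.3]
0.65 [ -2.2 -32.5  -0.1] [  0.2  -0.1 -14.1]
0.7 [ -4.  -38.7  -0.1] [  0.2  -0.1 -17. ]
0.72 [ -4.8 -41.2  -0.1] [  0.2  -0.1 -18.2]
0.74 [ -5.6 -43.7  -0.1] [  0.2  -0.1 -19.3]
0.76 [ -6.5 -46.1  -0.1] [  0.2  -0.1 -20.4]
```

Emit:
{"name": "servo_tool", "arguments": {
  "series": [
    [-0.2,-6.5,0,0,0,-2.9,-1],
    [-0.6,-13,0,0,0,-5.7,-1],
    [-1.5,-19.4,0,0,0,-8.6,-1],
    [-2.6,-25.8,0,0,0,-11.5,-1],
    [-4,-32.2,0,0,0,-14.3,-1],
    [-5.4,-37.2,0,0,0,-16.6,-1],
    [-6.2,-39.7,0,0,0,-17.8,-1],
    [-6.2,-39.7,0,0,0,-17.8,-1]
  ]
}}

```text
t: 12.9
eef_pos: [0.5629, 0.0276, 0.1169]
tool_rot: [0.923, -3.0, -0.004]
force: [-3.5, 7.4, 7.8]
finger_gap: 0.0164
```

```bash
python3 plan.py .7 .72 .74 .76
```

```text
12.9 [0.56291481 0.02759716 0.11691865] [-3.52305838  7.44749761  7.79002894] 0.0163510028117177 [ 0.04809907  0.10922541 -0.02062344  1.44400036  0.00175441 -0.54896438]
radius 0.12832504184515112 theta -145.76033251728632
0.7 [1.7 1.7 0. ] [ 0.2 -0.1  0.7]
0.72 [ 1.7 -0.9 -0. ] [ 0.2 -0.1 -0.4]
0.74 [ 1.6 -3.5 -0. ] [ 0.2 -0.1 -1.6]
0.76 [ 1.5 -6.1 -0. ] [ 0.2 -0.1 -2.7]
```

Emit:
{"name": "servo_tool", "arguments": {
  "series": [
    [0,-1,0,0,0,-0.4,-1],
    [0,-2,0,0,0,-0.8,-1],
    [0,-2,0,0,0,-0.8,-1]
  ]
}}

```text
t: 13.2
eef_pos: [0.5638, 0.0263, 0.1169]
tool_rot: [0.944, -2.994, -0.004]
force: [-4.8, 7.8, 8.1]
finger_gap: 0.0168
```

Emit:
{"name": "servo_tool", "arguments": {
  "series": [
    [0,-1,0,0,0,-0.2,-1],
    [0,-2,0,0,0,-0.4,-1],
    [0,-2,0,0,0,-0.4,-1]
  ]
}}

```text
t: 13.5
eef_pos: [0.5641, 0.026, 0.1169]
tool_rot: [0.955, -2.989, -0.009]
force: [-9.7, 14.9, 11.3]
finger_gap: 0.0166
```

Emit:
{"name": "servo_tool", "arguments": {
  "series": [
    [0,-0.5,0,0,0,0,-1],
    [0,-0.5,0,0,0,0,-1],
    [0,-0.5,0,0,0,0,-1],
    [0,-0.5,0,0,0,0,-1]
  ]
}}

```text
t: 13.9
eef_pos: [0.5641, 0.0259, 0.1169]
tool_rot: [0.955, -2.989, -0.01]
force: [-11.1, 16.3, 10.3]
finger_gap: 0.0163
```

```bash
python3 plan.py .72
python3 - <<'E'
from h import *
look('w6',("red_post","lock_knob"))
for c in('scene','top'):
  p=optics.snapshot(c); cv2.imwrite(f'pics/{c}1.png',p['frame'][:,:,::-1])
  for q in("red_post","lock_knob","collar","cover_nut"): print(c,q,[(np.round(d['at'],4),d['score']) for d in nets.place_of(c,q)[:1]])
E
```

```text
13.9 [0.56408    0.02589483 0.11688416] [-11.12990287  16.31444556  10.3347277 ] 0.016331568908347 [ 0.04334901  0.11420056 -0.01528011  1.44671418  0.005003   -0.57545294]
radius 0.12833620042166882 theta -144.83930548129763
0.72 [1.7 1.2 0. ] [ 0.4 -0.1  0.8]
13.9 [0.56408    0.02589483 0.11688416] [-11.12990287  16.31444556  10.3347277 ] 0.016331568908347
red_post place_of [([0.5663, 0.0241, 0.1401], 0.71)]
red_post find_in [([0.5597, 0.0205, 0.1412], 0.59)]
lock_knob place_of []
lock_knob find_in [([0.4407, 0.0633, 0.107], 0.63)]
yellow [ 468   18   44   51 1689] top px 503 41 world [0.4311 0.0486 0.1306]
red [ 235  225   48   97 3473] top px 259 296 world [0.56   0.0229 0.1652]
scene red_post [(array([0.5599, 0.0262, 0.1329]), 0.69)]
scene lock_knob []
scene collar [(array([ 0.497 , -0.1304,  0.0804]), 0.65)]
scene cover_nut [(array([ 0.575 ,  0.0474, -0.0011]), 0.74)]
top red_post [(array([ 0.4244,  0.4488, -0.0006]), 0.19)]
top lock_knob []
top collar [(array([ 0.4983, -0.1257,  0.0788]), 0.64)]
top cover_nut [(array([0.6644, 0.2217, 0.0789]), 0.63)]
```

View pics/w6.png

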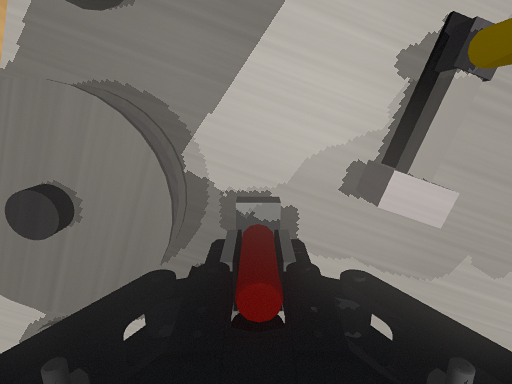

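View pics/scene1.png

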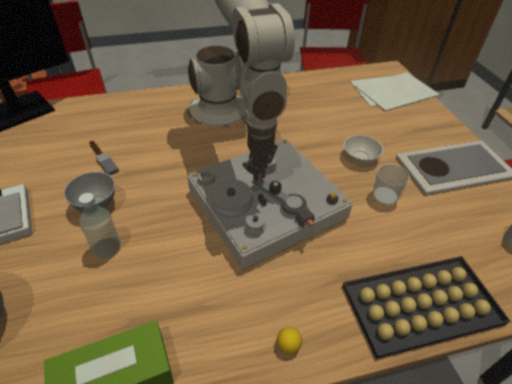

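```bash
python3 -c "
from cell import ticket; print(ticket.job_done())"
```

```text
the job is handed in; nothing more can be done
None
```

I slid the lock bolt open, then swung the tensioner arm by its red post to its end stop. I handed the job in at about 14 s with the gripper still closed on the post.

- **Lock:** I gripped the knob and pulled it towards the robot until it hit a hard stop. A second pull of about 30 N moved it no further. The measured travel was 37.4 mm, not the stated 40 mm. I took the hard stop as fully open, perhaps because the bolt did not start at exactly 0, but I could not confirm that.
- **Tensioner:** The measured turn was 0.73 rad from rest, against the stated 0.72 at the end stop. The push at the post rose from about 8 N (spring only) to about 20 N with almost no further movement, so the arm is pressed on its stop. I did not measure the click itself, but the arm is well past 0.47.
- **Last pictures:** They show the post held between the pads and the lock knob still out. The collar and the bowls, beaker and carafe look unmoved. For the cover nut, the top camera puts it within 3 mm of where it started. The scene camera gave a different position, about where the machine's own origin is, which I took as a false detection because the nut shows in its old place in that picture.

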